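# Clip the weighing basket under the hanging spring scale

### The arm

A 6-joint arm with a two-finger parallel gripper is mounted at the origin on the work surface. World frame = base frame: x ahead of the robot, y to its left, z up, the work surface at z = 0. Lengths are in m, angles in rad, forces in N, time in s.
With the tool pointing down it reaches from about 0.4 to 0.925 m from the base axis. Payload 3.4 kg.
Tool frame: the origin (TCP) lies on the mounting face of the last link; the fingertips stand ahead of it and the grasp point (between the pads) lies 155 mm ahead of it (manip.finger_overhang is the z of the fingertips in the tool frame, in m); z points along the fingers, y is the direction in which the jaws open and shut (so a half turn about z gives the same grasp; the last joint's range is limited). The gripper opens to 85 mm and grips with 20 to 120 N. Pads are 22 mm wide; open, the fingers measure 114 mm over their backs; the gripper's body (76 mm by 85 mm) begins 54 mm behind the grasp point. The pads swing forward as they close: fully open they stand 13 mm farther back than shut.
Start: joints at [1.147, 0.307, 1.506, -0, 1.328, -0.073], TCP at [0.197, 0.54, 0.405] pointing down, gripper open.
Joint ranges: [-3.12, 3.12], [-1.05, 2.28], [0.14, 2.33], [-1.42, 4.57], [0.1, 2.73], [-2.68, 2.68]. Speed limits (rad/s): [2.57, 2.57, 3.14, 3.14, 3.14, 3.14].

### API

Orientations are given as a unit quaternion [w, x, y, z].
In Python, from cell import manip gives the robot as it stands. The module is installed in compiled form; this text tells all that it offers.
- The arm moves only by the shell command python3 -m inch 'ROWS' [FORCE]. ROWS is a JSON object of lists of equal length, an entry for each row: "xyz": the shift along the tool's x, y, z in m, a list of three; "spin": the turn about the tool's z in rad; "fingers": the opening, from -1 (shut) to 1 (fully open). In form: {"xyz": [[x, y, z], ...], "spin": [spin, ...], "fingers": [fingers, ...]}. A call has 1 to 20 rows; each row shifts and turns the pose as measured when the row begins, along the tool's axes as they then stand; what a row does not reach is not made up. A row lasts 1/12 s, in which the tool goes at most 41.7 mm and 7.16 degrees, less where a joint would pass 70% of its speed; a pose out of reach is approached as far as the arm can. A call is refused whole if a number of a shift passes 0.0417 or a number of a turn 0.125, either way. A call with a gripper value outside its range is refused whole. The fingers move at their own pace and stop on an object; FORCE is the grip in N (left out, the last holds). Time passes only in rows, so rows that do not move let the fingers close. It gives the time, the measured TCP pose, the force and the opening at its end, in the units of the state.
- manip.get_state(): the state, without advancing time (a new reading comes with each control period).
- manip.grab_frame(name): name is "scene" or "top" or "wrist"; returns a dict with "frame" (480x640x3 uint8, red, green, blue), "intrinsics" (3x3 intrinsics, pixels), "world_to_cam" (4x4, takes a point from world to camera coordinates). Camera axes: x right, y up, looking along -z (the intrinsics and any distortion apply to the point x, -y, -z); pixel columns grow to the right and rows downward; lengths in m; the calibration is good to about 2 mm. A picture is of the moment at which its call begins. There is no depth.
- manip.sign_off(): hands the job in, once; it reports no verdict.
The state is a dict: "time_s": time; "joints": joint angles; "dq": joint speeds; "joint_torque": joint torques, N m; "position": TCP position; "orientation": TCP orientation; "wrist_force": force on the tool from outside, world axes, zero at the start; "ft_torque": the same for the moment, N m; "opening": opening from 0.0 (shut) to 1.0 (fully open).
Only numpy, scipy, OpenCV 4.12 (cv2) and the standard library are available. Lean on these libraries where they do the work, as an engineer would, in place of code of your own. Each camera call takes 0.05 s, during which the arm holds its last target. There are 200 camera calls.

### The job

A spring scale hangs from the hook of the stand on the kitchen bench. Pick up the wire weighing basket, pass its snap hook through the loop at the bottom of the scale and press it gently down until the sprung gate has clicked shut under the loop's bar, then let go so that the basket hangs still and level below the scale, clear of the bench. Do not strain the scale, leave it hanging on its hook, and leave the other things on the bench alone.

Things in the scene. Friction and masses are not known exactly. Their poses are not given: they have to be found in the camera images.
- stand: Fixed steel stand. Origin on the bench straight below where the scale hangs. Its hook arm is a round bar along x, 8 mm thick, axis 360 mm up, its upturned free end at x = -16 mm (robot side), coming from +x. Post (16 mm thick) and base plate (160 x 120 x 12 mm) are centred at x = +90, y = +160 mm. Yaw within 15 degrees of the world's.
- scale: Spring scale, 0.25 kg, hanging plumb; swings if pushed. Origin at the top of its wire eye, z up. Tube 24 mm thick, 24 to 72 mm below. Under it a closed upright wire loop in the yz plane (wire 5 mm, 38 mm wide between wire centres), x going straight through it, with a straight bar along y at its bottom; opening above the bar 64 mm high at mid-width, 53 at the sides. For the bar's height see stand_hook.
- basket: Wire basket standing on the bench, about 0.2 kg. Origin at the centre of its underside, z up. 150 mm along x, 100 mm along y, 45 mm high. At x = -100 and +100 mm a black upright grip block, 24 x 24 mm in plan, 45 to 87 mm above the underside. A wire stem (5 mm, at x = -9 mm) rises from the floor's centre to a snap hook in the xz plane, see hook_seat.
- near_grip (a point): Point in the middle of the basket's -x grip block, 70 mm above the underside, x = -100 mm in the basket's frame.
- hook_seat (a point): Where the bar's centre lies when seated in the basket's hook: 145 mm above the underside, x = y = 0. The hook (wire 5 mm) bends over from the stem, top 152.5 mm up, down to a free end on the +x side (x = +9 mm, lowest 124 mm up). Mouth faces down, 13 mm wide. Put it through the loop moving along +x, the bar passing below free end and gate till between stem and free end; then press down.
- gate (a joint): Angle of the sprung gate (4 mm wire tongue) closing the hook's mouth: hinged on the stem 126 mm above the underside, reaching 16 mm towards +x. 0 = shut; it swings only up into the hook (to 1.35 rad), pushed by the bar with about 3 to 6 N, and springs shut under the bar once the bar is fully seated. The basket's own weight does not open it.
- bowl: Steel bowl, 120 mm across, 55 mm high, standing on the bench; origin at the centre of its underside. To be left alone.
- jug: White plastic measuring beaker, 72 mm across, 90 mm high; origin at the centre of its underside. To be left alone.
- jar: Glass jar with steel lid, 66 mm across, 100 mm high; origin at the centre of its underside. To be left alone.
- stand_hook (a point): Point on the axis of the stand's hook arm where the scale's eye rests, 360 mm above the bench. The scale's origin is 7 mm above it. The centre of the loop's bar hangs 155 to 177 mm below the scale's origin: its threaded shank is screwed in differently each time and this is not measured, so look or feel. The bar hardly gives when pressed down (about 0.1 mm per newton), so press by force.
Things that resemble listed ones, but are neither listed nor needed, are in the scene too. What is shaped like the basket but blue or pink is not meant. There is more than one size of the scale; the job needs the larger.

How it is judged:
On the way, in this order (a step that is already met when the one before it is completed fails the run):
1. the basket is lifted off the bench (height (world z) of basket above 0.025 m and contact force between basket and the fingers above 0.5 N), for 0.2 s.
2. the loop's bar pushes the gate open (value of joint gate above 0.35 rad and contact force between basket and scale above 0.5 N).
3. the loop's bar is in the hook and the gate has shut under it (x of basket in the frame of scale between -0.02 and 0.02 m and y of basket in the frame of scale between -0.02 and 0.02 m and z of basket in the frame of scale between -0.332 and -0.299 m and value of joint gate below 0.15 rad), for 0.1 s.
At the end, for the whole second after the job is handed in: Gate shut (under 0.15 rad) under the loop's bar: the basket hangs on the scale with its underside 299 to 332 mm below the scale's origin and within 20 mm sideways, over 20 mm above the bench, tilt under 0.2 rad, slower than 0.05 m/s; the scale within 16 mm of its hook (all of step 3 and height (world z) of basket above 0.02 m and angle between basket's own z axis and vertical below 0.2 rad and linear speed of basket below 0.05 m/s and distance between scale and stand_hook below 0.016 m and contact force between basket and scale above 0.8 N); the robot touches nothing.
It fails at once if the scale is strained: over 10 N between the basket and the scale (contact force between basket and scale above 10 N).
It fails at once if the scale comes off its hook (distance between scale and stand_hook above 0.03 m).
It fails at once if the bowl is moved by more than 20 mm (distance of bowl from where it was at the start of the episode above 0.02 m).
It fails at once if the jug is moved by more than 20 mm (distance of jug from where it was at the start of the episode above 0.02 m).
It fails at once if the jar is moved by more than 20 mm (distance of jar from where it was at the start of the episode above 0.02 m).
It also fails if it takes over 48 s, if anything falls off the work surface, if the arm or the gripper's body presses on something with over 40 N, if the wrist force passes 120 N, or if a joint passes its speed limit or range.

## Working session

There is one attempt and no reset: what is moved stays moved. The work goes in short steps, Python scripts to look and compute and a shell command to move; the robot and the scene stay as the last step left them, time stands still between calls to the robot, and variables do not carry over. Pictures are saved under pics/ and viewed, on a budget of 10 in all, crops included, one or two more only if the job needs it, and the job is handed in when it is done.

```bash
mkdir -p pics; cat > h.py <<'E'
import numpy as np, cv2
from cell import manip
def grab(n,f):
    d=manip.grab_frame(n); np.savez('pics/'+f+'.npz',K=d['intrinsics'],T=d['world_to_cam'],im=d['frame'])
    cv2.imwrite('pics/'+f+'.png',d['frame'][:,:,::-1]); return d
def load(f):
    d=np.load('pics/'+f+'.npz'); return d['K'],d['T'],d['im']
def ray(f,u,v):
    K,T,_=load(f); c=np.linalg.inv(K)@[u,v,1]; c=np.array([c[0],-c[1],-c[2]])
    R=T[:3,:3]; return -R.T@T[:3,3], R.T@c
def onz(f,u,v,z):
    o,d=ray(f,u,v); return o+d*(z-o[2])/d[2]
def proj(f,p):
    K,T,_=load(f); c=T[:3,:3]@np.array(p)+T[:3,3]; q=K@[c[0],-c[1],-c[2]]; return q[:2]/q[2]
def tri(l):
    A=np.zeros((3,3));b=np.zeros(3)
    for f,u,v in l:
        o,d=ray(f,u,v); d=d/np.linalg.norm(d); M=np.eye(3)-np.outer(d,d); A+=M;b+=M@o
    x=np.linalg.solve(A,b); return x,[np.round(proj(f,x)-[u,v],1) for f,u,v in l]
E
python3 - <<'E'
from h import *
a=grab('scene','s0');b=grab('top','t0')
for f in('s0','t0'):
    K,T,_=load(f);print(K.round(1).tolist(),(-T[:3,:3].T@T[:3,3]).round(3),T[:3,:3].round(2).tolist())
print(manip.get_state(), manip.finger_overhang)
E
```

```text
[[519.6, 0.0, 322.4], [0.0, 519.6, 257.0], [0.0, 0.0, 1.0]] [ 1.238 -0.713  1.007] [[0.66, 0.75, 0.02], [-0.49, 0.41, 0.77], [0.57, -0.52, 0.64]]
[[550.2, 0.0, 316.1], [0.0, 550.2, 232.3], [0.0, 0.0, 1.0]] [ 0.364 -0.029  1.499] [[0.03, -1.0, 0.01], [0.99, 0.03, 0.12], [-0.12, 0.01, 0.99]]
{'time_s': 0.1, 'joints': array([ 1.14747781e+00,  3.07509854e-01,  1.50753423e+00,  1.35215159e-05,
        1.32843805e+00, -7.34709076e-02]), 'dq': array([-6.07994311e-05, -1.56519446e-04, -1.78748848e-03, -8.25867071e-04,
        1.02779185e-03, -7.88780441e-04]), 'joint_torque': array([-5.54121016e-04, -4.58533144e+01, -2.52608567e+01, -1.78515397e-04,
        5.77020386e-03,  2.21897517e-05]), 'position': array([0.19696204, 0.53988622, 0.4038694 ]), 'orientation': array([-2.38623281e-04,  1.74034633e-01,  9.84739079e-01, -9.14132554e-04]), 'wrist_force': array([-0.28405934,  0.27290121, -0.2649761 ]), 'ft_torque': array([-0.06319299,  0.03650806,  0.01848368]), 'opening': 1.001087724764914} 0.1734
```

View pics/s0.png

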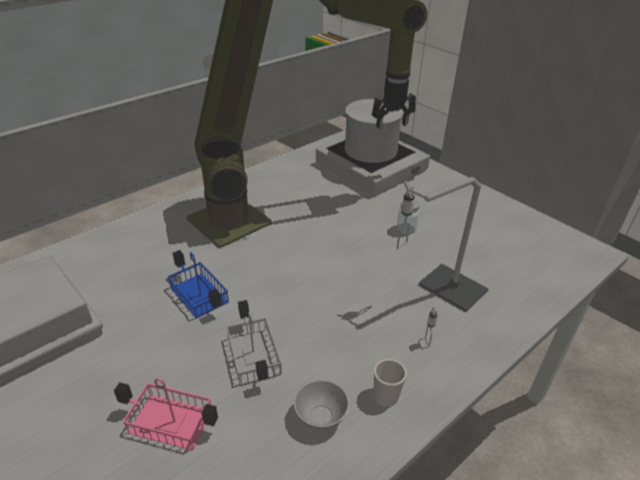

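View pics/t0.png

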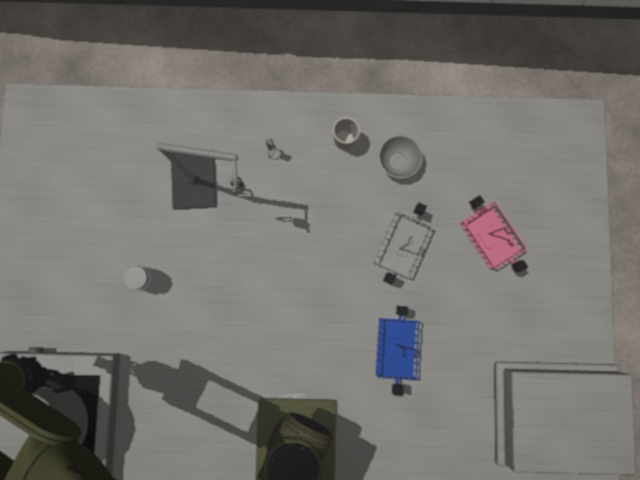

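The scene view shows the bare wire basket at (250,352) scene / (405,246) top. Lookalikes are the blue basket (197,290)/(400,350) and the pink one (165,420)/(493,238). The large scale hangs on the stand hook at (408,205)/(237,185). A small lookalike scale is at (432,318)/(272,150). I choose the bare wire basket and the scale on the stand, and check both in one close crop.

```bash
python3 - <<'E'
from h import *
s=load('s0')[2];t=load('t0')[2]
def c(im,x,y,w,h): return cv2.resize(im[y:y+h,x:x+w],(400,300),interpolation=cv2.INTER_CUBIC)
o=np.vstack([np.hstack([c(s,190,285,128,96)*1,c(s,370,170,112,84)]),np.hstack([c(t,350,195,112,84),c(t,200,130,112,84)])])
cv2.imwrite('pics/crop1.png',o[:,:,::-1])
# black blobs
for f,im in(('s0',s),('t0',t)):
    m=(im.max(2)<45).astype(np.uint8); n,l,st,ce=cv2.connectedComponentsWithStats(m)
    print(f,[(st[i,4],ce[i].round(1).tolist()) for i in range(1,n) if 40<st[i,4]<400])
E
```

```text
s0 [(np.int32(70), [330.7, 8.0]), (np.int32(353), [413.0, 16.9]), (np.int32(88), [396.5, 75.8]), (np.int32(120), [224.6, 199.9]), (np.int32(87), [178.5, 258.8]), (np.int32(71), [214.8, 299.7]), (np.int32(85), [122.1, 395.9])]
t0 [(np.int32(69), [476.3, 201.8]), (np.int32(68), [419.6, 209.1]), (np.int32(90), [519.1, 266.1]), (np.int32(50), [389.1, 278.0]), (np.int32(56), [401.9, 310.4]), (np.int32(84), [397.4, 389.1]), (np.int32(225), [4.2, 465.4])]
```

View pics/crop1.png

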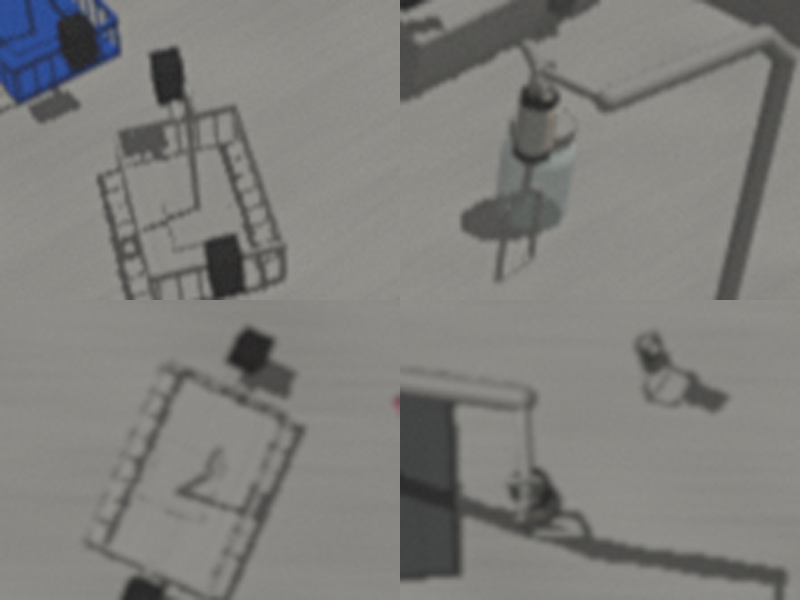

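The crop shows a bare wire basket with two black grips and the stem rising from its floor centre. The large scale's loop bar runs from about (398,248) to (406,242) in the scene frame.

```bash
python3 - <<'E'
from h import *
g1=onz('t0',419.6,209.1,.075);g2=onz('t0',389.1,278,.075);print('grips',g1,g2,np.linalg.norm(g1-g2),'ctr',(g1+g2)/2,'yaw',np.degrees(np.arctan2(*(g1-g2)[[1,0]])))
c=(g1+g2)/2; e=(g1-g2)/np.linalg.norm(g1-g2)
for s in(1,-1):
  for off,z in((-9,0),(-9,.126),(-5,.151),(0,.1525),(9,.14),(9,.124)):
    q=c+e*s*off/1000; q[2]=z; p=proj('t0',q);r=proj('s0',q);print(s,off,z,((p-[350,195])/.28+[0,300]).round(),((r-[190,285])/.32).round())
# arm: top corner near post (scene 477,184) / top (162,148); free bend (scene 410,190)/(237,158)
print('armcorner',tri([('s0',370+370*.28,170+40*.28),('t0',160,147)]))
print('armend',tri([('s0',370+205*.28,170+100*.28),('t0',200+130*.28,130+98*.28)]))
print('eye',tri([('s0',370+137*.28,170+70*.28),('t0',200+125*.28,130+190*.28)]))
print('base plate', [onz('t0',u,v,.012).round(3) for u,v in((172,150),(172,208),(216,206),(216,158))])
E
```

```text
grips [ 0.6056406  -0.31036031  0.075     ] [ 0.42308394 -0.23196139  0.075     ] 0.19867894948394105 ctr [ 0.51436227 -0.27116085  0.075     ] yaw -23.241093264444284
1 -9 0 [173. 493.] [196. 211.]
1 -9 0.126 [202. 477.] [185. 100.]
1 -5 0.151 [210. 468.] [184.  80.]
1 0 0.1525 [214. 461.] [185.  84.]
1 9 0.14 [216. 451.] [189. 104.]
1 9 0.124 [211. 454.] [191. 119.]
-1 -9 0 [183. 472.] [201. 228.]
-1 -9 0.126 [212. 454.] [191. 117.]
-1 -5 0.151 [216. 455.] [187.  90.]
-1 0 0.1525 [214. 461.] [185.  84.]
-1 9 0.14 [205. 475.] [184.  87.]
-1 9 0.124 [201. 477.] [186. 102.]
armcorner (array([0.67548473, 0.29777331, 0.35284053]), [array([ 0.9, -0.2]), array([0.7, 0.8])])
armend (array([0.65801815, 0.13573973, 0.36222223]), [array([-0.8,  0.1]), array([-0.6, -0.7])])
eye (array([0.60261735, 0.13613092, 0.35791835]), [array([-0.3,  0.1]), array([-0.3, -0.3])])
base plate [array([0.763, 0.363, 0.012]), array([0.601, 0.354, 0.012]), array([0.61 , 0.235, 0.012]), array([0.744, 0.241, 0.012])]
```

```bash
python3 - <<'E'
from h import *
x=np.array([.602,.134,0.])
for z in(.185,.19,.2,.21,.22): print(z,proj('s0',[.602,.134,z]).round(1),[onz('s0',u,v,z).round(3)[:2].tolist() for u,v in((398.3,247.8),(406.4,242.2))])
# line fit of the vertical tube edges etc: detect dark in scene crop
im=load('s0')[2][190:252,390:420].mean(2).astype(int)
for r in range(20,62,2): print(190+r,' '.join('%3d'%v for v in im[r]))
# move plan
from scipy.spatial.transform import Rotation as R
s=manip.get_state();q=s['orientation'];M=R.from_quat(q[[1,2,3,0]]).as_matrix();print(M.round(3))
K=grab('wrist','w0');_,T,_=load('w0');print('cam in tool',M.T@(-T[:3,:3].T@T[:3,3]-s['position']),(M.T@T[:3,:3].T).round(2))
E
```

```text
0.185 [398.8 247.7] [[0.602, 0.133], [0.599, 0.166]]
0.19 [399.1 246.1] [[0.605, 0.127], [0.603, 0.161]]
0.2 [399.5 243. ] [[0.613, 0.117], [0.611, 0.15]]
0.21 [400.  239.9] [[0.621, 0.107], [0.619, 0.139]]
0.22 [400.4 236.7] [[0.629, 0.097], [0.627, 0.129]]
210 138 137 137 137 134 135 135 136 129 118 114  93  73  84  92  93  93  93  92  95 104 111 107  86  80  84  89 111 140 142
212 137 137 137 135 134 137 137 133 120 113 111  84  55  64  78  87  92  90  91  89  84  81  94 108 113 129 141 147 148 139
214 136 137 135 136 134 136 137 131 114 110 113 109  91  67  50  52  52  53  57  57  65  92 131 142 143 146 145 141 138 134
216 136 138 136 138 139 137 135 129 113 110 110 115 116 113 101  79  76  85 102 116 126 131 134 136 133 131 129 126 128 134
218 138 139 138 136 137 138 135 122 111 109 113 113 116 118 107  85  88 110 120 121 118 119 117 117 120 118 119 124 131 137
220 137 139 136 136 136 137 133 119 110 111 115 117 116 113  97  85  94 117 120 120 117 117 118 118 118 118 118 127 134 138
222 138 137 138 140 139 139 135 116 112 115 114 115 113 108  91  86  96 113 119 117 119 119 119 1
[... 1246 characters left out ...]
 138 136 136 139 138
244 137 139 138 136 140 140 129  92  99 134 141 135 135 127 123 126 136 138 139 136 139 138 140 138 138 138 140 139 137 140
246 138 137 139 137 141 136 117  91 101 133 131 130 128 135 139 137 140 138 139 140 140 139 140 138 139 139 138 137 137 140
248 138 140 140 139 141 136 115 104 112 128 135 139 140 140 139 140 142 140 141 141 138 137 139 139 138 138 138 135 137 137
250 139 139 139 140 141 139 138 139 138 140 140 141 140 142 141 141 140 139 140 138 139 138 137 136 137 136 137 137 138 138
[[-0.939  0.343 -0.001]
 [ 0.343  0.939 -0.002]
 [ 0.    -0.002 -1.   ]]
cam in tool [0.08264451 0.00033321 0.03075952] [[-0.    0.95  0.32]
 [ 1.    0.   -0.  ]
 [-0.    0.32 -0.95]]
```

```bash
python3 - <<'E'
from h import *
print(tri([('s0',370+138*.28,170+123*.28),('t0',200+140*.28,130+196*.28)]))
t=load('t0')[2][172:204,222:256].mean(2).astype(int)
print('     ',' '.join('%3d'%v for v in range(222,256)))
for r in range(32): print(172+r,'.',' '.join('%3d'%v for v in t[r]))
for p in([.602,.134,.343],[.602,.134,.295],[.602,.134,.19],[.602,.153,.19],[.602,.115,.19],[.602,.134,.36]): print(p,proj('t0',p).round(1),proj('s0',p).round(1))
E
```

```text
(array([0.60871684, 0.13394348, 0.31997766]), [array([-1.3,  0.2]), array([-1., -1.])])
      222 223 224 225 226 227 228 229 230 231 232 233 234 235 236 237 238 239 240 241 242 243 244 245 246 247 248 249 250 251 252 253 254 255
172 . 138 137 137 138 137 136 137 136 136 136 133 132 131 121 111 120 133 136 138 137 136 136 138 137 136 138 137 138 137 138 138 138 139 138
173 . 138 138 137 138 137 138 138 137 137 135 131 130 131 121 110 119 133 137 138 137 138 137 137 137 137 139 137 138 136 139 138 138 138 137
174 . 138 137 136 137 137 136 136 137 136 135 131 130 132 122 109 117 131 137 138 138 139 135 138 138 138 137 138 138 139 136 138 139 139 138
175 . 137 137 136 136 135 136 136 136 135 134 131 130 133 123 109 115 130 136 137 138 137 137 138 138 137 137 137 138 138 138 140 139 138 138
176 . 137 138 137 136 137 136 136 137 135 134 130 130 132 124 107 103 115 124 133 136 137 137 136 136 137 137 137 138 138 138 137 138 137 138
177 . 138 138 138 138 138 138 136 138 135 131 122 126 132 123  99  80  80  99 118 131 137 140 138 139 138 139 140 138 139 138 138 138 138 139
178 . 138 138 138 
[... 3267 characters left out ...]
31 132 133 133 132 133 132 132 133 133 134 134 134 134 134 135 134 135 137 135 138 136 133 129 125 116 105  94  84  81  81
202 . 132 131 131 130 131 131 131 132 131 133 132 133 132 132 133 133 132 133 133 134 134 135 135 135 136 137 138 136 133 126 118 107 102 104
203 . 129 128 129 129 131 131 129 131 130 129 132 131 131 131 130 132 132 133 132 131 133 133 134 134 134 135 135 136 136 134 133 128 129 128
[0.602, 0.134, 0.343] [236.7 184.7] [406.4 195.3]
[0.602, 0.134, 0.295] [239.5 189.2] [404.  212.1]
[0.602, 0.134, 0.19] [245.1 197.8] [399.1 246.1]
[0.602, 0.153, 0.19] [237.2 197.6] [404.  243.2]
[0.602, 0.115, 0.19] [253. 198.] [394.  249.1]
[0.602, 0.134, 0.36] [235.6 183. ] [407.3 189.1]
```

```bash
python3 -m inch '{"xyz":[[-0.0345,-0.0158,0],[-0.0345,-0.0158,0],[-0.0345,-0.0158,0],[-0.0345,-0.0158,0],[-0.0345,-0.0158,0],[-0.0345,-0.0158,0],[-0.0345,-0.0158,0],[-0.0345,-0.0158,0],[-0.0345,-0.0158,0],[0,0,0]],"spin":[0,0,0,0,0,0,0,0,0,0.056],"fingers":[1,1,1,1,1,1,1,1,1,1]}'; python3 - <<'E'
from h import *
print(manip.get_state())
E
```

```text
time_s: 0.98
position: [0.4484, 0.293, 0.3999]
orientation: [-0.001, 0.196, 0.981, -0.002]
wrist_force: [-0.5, 1.4, -0.3]
opening: 0.997
{'time_s': 0.9833, 'joints': array([ 5.00391879e-01,  2.57029505e-01,  1.59295962e+00, -1.34099210e-03,
        1.29548367e+00, -6.74651289e-01]), 'dq': array([ 0.0295695 , -0.0099279 ,  0.02826842,  0.08506216,  0.02084406,
        0.77573554]), 'joint_torque': array([ -2.043413  , -41.53488636, -24.44908977,  -0.41010501,
         0.09973618,  -1.83613054]), 'position': array([0.44836431, 0.29297674, 0.3998856 ]), 'orientation': array([-0.00107141,  0.19640743,  0.98052024, -0.00174121]), 'wrist_force': array([-0.5499757 ,  1.41097104, -0.33215261]), 'ft_torque': array([ 0.05470709, -0.00878728, -0.01104874]), 'opening': 0.9972485390962496}
```

```bash
python3 -m inch '{"xyz":[[-0.0127,-0.0353,0],[-0.0127,-0.0353,0.007],[-0.0127,-0.0353,0.007],[-0.0127,-0.0353,0.007],[-0.0127,-0.0353,0.007],[-0.0127,-0.0353,0.007],[-0.0127,-0.0353,0.007],[-0.0127,-0.0353,0.007],[-0.0127,-0.0353,0.007],[-0.0127,-0.0353,0.007],[-0.0127,-0.0353,0.007],[-0.0127,-0.0353,0.007],[-0.0127,-0.0353,0.007],[-0.0127,-0.0353,0.007],[0,0,0]],"spin":[0,0,0,0,0,0,0,0,0,0,0,0,0,0,0],"fingers":[1,1,1,1,1,1,1,1,1,1,1,1,1,1,1]}'; python3 - <<'E'
from h import *
grab('wrist','w1')
im=load('w1')[2]
m=(im.max(2)<45).astype(np.uint8); n,l,st,ce=cv2.connectedComponentsWithStats(m)
print([(st[i].tolist(),ce[i].round(1).tolist()) for i in range(1,n) if 300<st[i,4]])
E
```

```text
time_s: 2.23
position: [0.421, -0.256, 0.3034]
orientation: [0.003, 0.198, 0.98, -0.0]
wrist_force: [0.6, 0.7, 0.2]
opening: 0.996
[([223, 123, 62, 53, 2182], [253.7, 147.8]), ([340, 225, 43, 52, 1992], [360.5, 250.8]), ([0, 310, 640, 170, 49405], [320.6, 427.5]), ([0, 413, 22, 39, 505], [7.5, 429.4])]
```

View pics/w1.png

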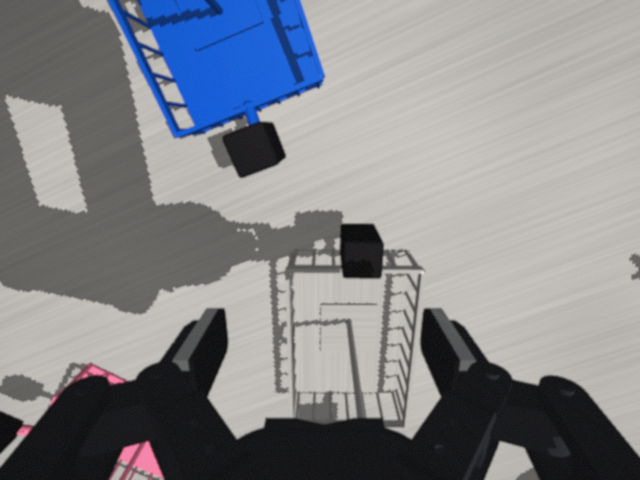

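The wrist view shows the bare basket's near grip at (361,250), with its top face around (361,264). The blue basket is at the top and the pink one at lower left.

```bash
python3 - <<'E'
from h import *
from scipy.spatial.transform import Rotation as R
s=manip.get_state();q=s['orientation'];M=R.from_quat(q[[1,2,3,0]]).as_matrix()
p=s['position'];print(p, M.round(3))
im=load('w1')[2][218:282,355:366].mean((1,2)).astype(int);print(im)
im=load('w1')[2][225:278,335:390].mean(2);
for r in (228,240,248,256,264,272): x=np.where(load('w1')[2][r,330:395].max(1)<50)[0]; print(r,330+x.min(),330+x.max())
for z,v in((.087,264),(.066,250)):
  g=onz('w1',361,v,z);print(g,M.T@(g-p))
for u,v,z in((291,270,.045),(423,270,.045),(348,320,0.002)): print(onz('w1',u,v,z))
E
```

```text
[ 0.42061949 -0.25360778  0.30346635] [[-0.922  0.388  0.004]
 [ 0.388  0.922  0.002]
 [-0.003  0.003 -1.   ]]
[190 190 190 189 172 125  64  22  15  15  15  15  15  15  15  15  14  15
  15  16  14  15  16  19  24  29  31  32  32  32  32  32  32  32  31  32
  32  32  31  32  31  28  26  21  18  18  17  17  17  16  18  17  17  16
  16  17  17  16  25  64 121 166 186 191]
228 341 374
240 341 380
248 341 381
256 342 381
264 342 380
272 343 380
[ 0.42569336 -0.23349308  0.087     ] [0.00377151 0.01981373 0.21652071]
[ 0.42562049 -0.23111043  0.066     ] [0.00482556 0.02191414 0.23752451]
[ 0.42857219 -0.284492    0.045     ]
[ 0.46597615 -0.19564322  0.045     ]
[ 0.5100573  -0.26864822  0.002     ]
```

```bash
python3 -m inch '{"xyz":[[0.004,0.021,0],[0,0,0.025],[0,0,0.028],[0,0,0.0275],[0,0,0],[0,0,0],[0,0,0],[0,0,0],[0,0,0],[0,0,0]],"spin":[0,0,0,0,0,0,0,0,0,0],"fingers":[1,1,1,1,-1,-1,-1,-1,-1,-1]}' 100
```

```text
time_s: 3.12
position: [0.4269, -0.2277, 0.2263]
orientation: [0.004, 0.198, 0.98, 0.002]
wrist_force: [-0.5, 0.2, -1.8]
opening: 0.27
```

```bash
python3 -m inch '{"xyz":[[0,0,-0.01],[0,0,-0.02],[0,0,-0.035],[0,0,-0.035],[0,0,0]],"spin":[0,0,0,0,0],"fingers":[-1,-1,-1,-1,-1]}' 120; python3 - <<'E'
from h import *
s=manip.get_state();print(s['position'],s['wrist_force'],s['opening'])
grab('scene','s1');im=load('s1')[2];cv2.imwrite('pics/s1c.png',cv2.resize(im[160:400,180:500],(800,600),interpolation=cv2.INTER_CUBIC)[:,:,::-1])
for xy in((.607,.137),(.602,.14),(.61,.134)):
  print(xy,[(z,proj('s0',[*xy,z]).round(1).tolist()) for z in (.19,.195,.2,.205,.21,.295,.343)],proj('t0',[*xy,.343]))
E
```

```text
time_s: 3.53
position: [0.4247, -0.2271, 0.331]
orientation: [0.002, 0.199, 0.98, 0.003]
wrist_force: [0.7, -1.3, -1.7]
opening: 0.266
[ 0.42470673 -0.22706083  0.33096255] [ 0.65135987 -1.26919754 -1.66961526] 0.26604504090457476
(0.607, 0.137) [(0.19, [401.3, 246.6]), (0.195, [401.5, 245.0]), (0.2, [401.8, 243.5]), (0.205, [402.0, 241.9]), (0.21, [402.2, 240.4]), (0.295, [406.4, 212.5]), (0.343, [408.9, 195.7])] [235.37345698 182.36618155]
(0.602, 0.14) [(0.19, [400.6, 245.2]), (0.195, [400.9, 243.6]), (0.2, [401.1, 242.1]), (0.205, [401.3, 240.5]), (0.21, [401.5, 239.0]), (0.295, [405.6, 211.2]), (0.343, [408.1, 194.4])] [233.86529905 184.62530336]
(0.61, 0.134) [(0.19, [401.4, 247.6]), (0.195, [401.6, 246.1]), (0.2, [401.9, 244.5]), (0.205, [402.1, 243.0]), (0.21, [402.3, 241.4]), (0.295, [406.5, 213.5]), (0.343, [409.0, 196.7])] [236.83950273 181.02743388]
```

View pics/s1c.png

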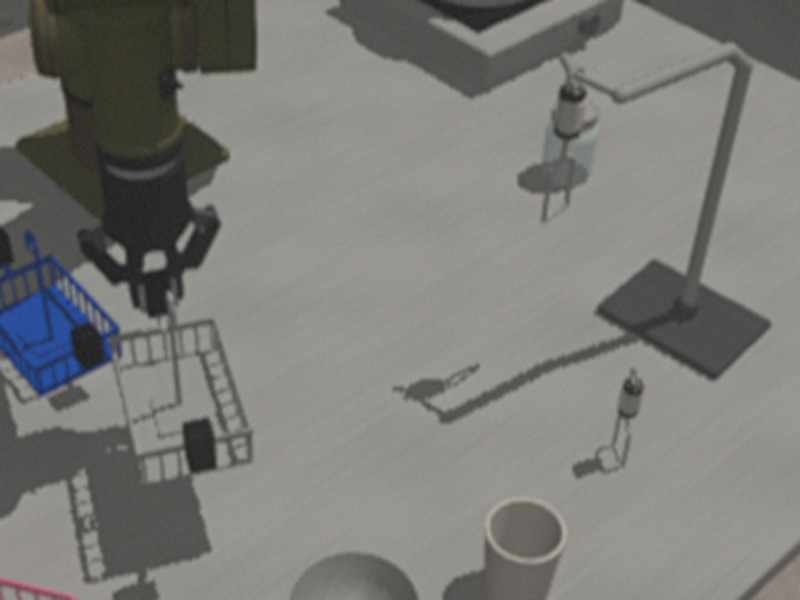

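The lifted basket hangs roughly level in the gripper. The large scale's bar is at about (556,212) in the crop.

```bash
python3 -m inch '{"xyz":[[0,0,0],[0,0,0],[0,0,0],[0,0,0],[0,0,0]],"spin":[-0.117,-0.117,-0.117,-0.117,0],"fingers":[-1,-1,-1,-1,-1]}'
```

```text
time_s: 4.0
position: [0.421, -0.225, 0.3272]
orientation: [-0.0, -0.045, 0.999, 0.004]
wrist_force: [-1.1, -0.3, -1.8]
opening: 0.265
```

```bash
python3 -m inch '{"xyz":[[-0.0025,0.0316,0],[-0.0025,0.0316,0],[-0.0025,0.0316,0],[-0.0025,0.0316,0],[-0.0025,0.0316,0],[-0.0025,0.0316,0],[-0.0025,0.0316,0],[-0.0025,0.0316,0],[-0.0025,0.0316,0],[-0.0025,0.0316,0],[-0.0025,0.0316,0],[0,0,0],[0,0,0]],"spin":[0,0,0,0,0,0,0,0,0,0,0,0,0],"fingers":[-1,-1,-1,-1,-1,-1,-1,-1,-1,-1,-1,-1,-1]}'; python3 - <<'E'
from h import *
grab('scene','s2');grab('top','t2');grab('wrist','w2')
s=load('s2')[2];t=load('t2')[2];w=load('w2')[2]
def c(im,x,y,w,h,W=400,H=300): return cv2.resize(im[y:y+h,x:x+w],(W,H),interpolation=cv2.INTER_CUBIC)
o=np.vstack([np.hstack([c(s,310,170,140,105),c(t,190,140,160,120)]),np.hstack([c(w,0,0,640,480),c(w,200,240,240,180)])])
cv2.imwrite('pics/c2.png',o[:,:,::-1]); print(manip.get_state()['position'])
E
```

```text
time_s: 5.08
position: [0.4194, 0.1372, 0.32]
orientation: [-0.008, -0.017, 1.0, 0.004]
wrist_force: [0.0, -0.1, -2.3]
opening: 0.265
[0.41975246 0.13539145 0.32027693]
```

View pics/c2.png

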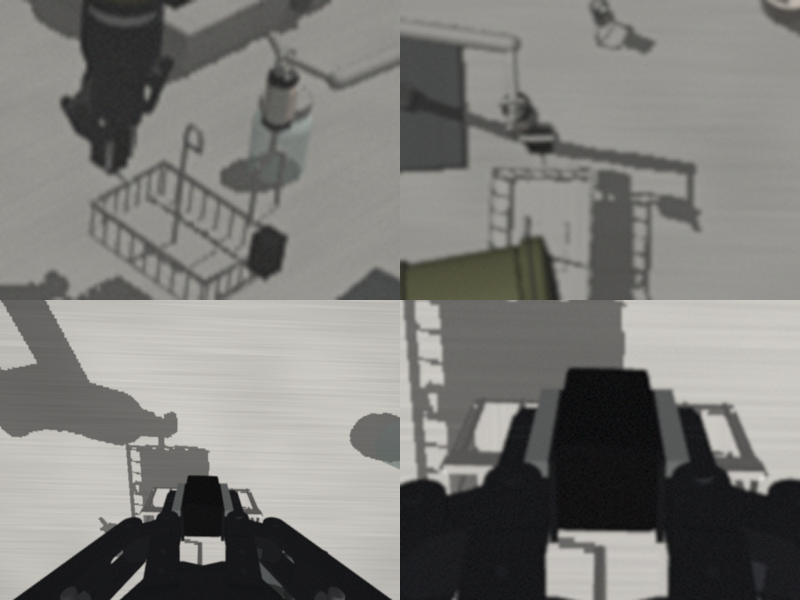

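```bash
python3 - <<'E'
from h import *
p=np.array([.4197,.1354,.3203]);th=np.radians(2);ex=np.array([np.cos(th),np.sin(th),0]);ey=np.array([-ex[1],ex[0],0])
b=p+.1*ex;b[2]=p[2]-.2263
def S(q):return ((proj('s2',q)-[310,170])/.35).round().tolist()
def Tt(q):return ((proj('t2',q)-[190,140])/.4+[400,0]).round().tolist()
for n,(x,y,z) in dict(hooktop=(0,0,.1525),free=(.009,0,.124),stemb=(-.009,0,0),fargrip=(.1,0,.066),c1=(.075,-.05,.045),c2=(-.075,-.05,.045),c3=(.075,.05,.045),c4=(-.075,.05,.045),fgtop=(.1,0,.087)).items():
  q=b+x*ex+y*ey+[0,0,z];print(n,S(q),Tt(q))
for q in([.607,.137,.195],[.607,.137,.343],[.607,.137,.295]):print(S(q),Tt(q))
E
python3 - <<'E'
import cv2
from sys import path
path.insert(0,'.')
import os;os.chdir('.')
from h import *
s=load('s2')[2][170:275,350:450];t=load('t2')[2][165:225,215:275]
cv2.imwrite('pics/c2b.png',np.hstack([cv2.resize(s,(400,420),interpolation=cv2.INTER_CUBIC),cv2.resize(t,(400,420),interpolation=cv2.INTER_CUBIC)])[:,:,::-1])
E
```

```text
hooktop [197.0, 123.0] [521.0, 222.0]
free [201.0, 153.0] [525.0, 216.0]
stemb [176.0, 249.0] [541.0, 249.0]
fargrip [271.0, 249.0] [534.0, 132.0]
c1 [212.0, 278.0] [586.0, 161.0]
c2 [93.0, 202.0] [586.0, 310.0]
c3 [282.0, 231.0] [486.0, 161.0]
c4 [164.0, 161.0] [484.0, 311.0]
fgtop [274.0, 231.0] [531.0, 128.0]
[262.0, 214.0] [534.0, 138.0]
[283.0, 73.0] [513.0, 106.0]
[275.0, 121.0] [521.0, 117.0]
```

View pics/c2b.png

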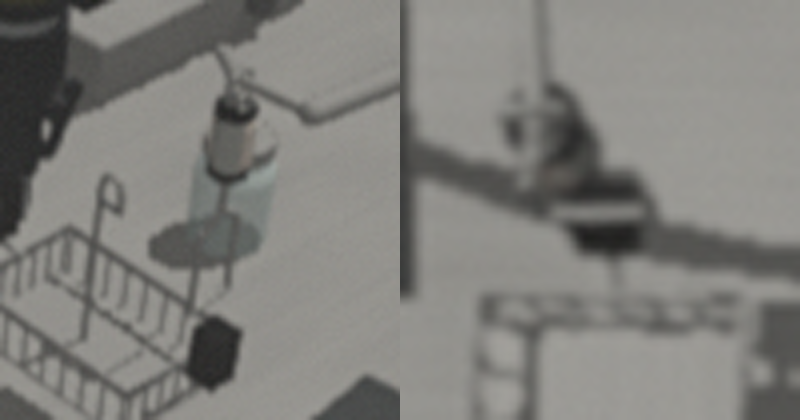

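The right crop shows the loop's bar as a light line across the black far grip at top row 195.3. The left crop shows the bar ends at about (407,242) and (397.5,247.5) in the scene frame, and the hook top at about (377,214).

```bash
python3 - <<'E'
from h import *
for z in np.arange(.185,.216,.005):
  q=onz('s0',402.2,244.8,z); print(round(z,3),q.round(4),proj('t2',q).round(1))
# hook height check: scene hook top and near: residuals of predicted basket points
E
```

```text
0.185 [0.5997 0.1495 0.185 ] [238.9 199. ]
0.19 [0.6036 0.1443 0.19  ] [240.8 197.1]
0.195 [0.6074 0.139  0.195 ] [242.8 195.1]
0.2 [0.6113 0.1338 0.2   ] [244.8 193.2]
0.205 [0.6152 0.1285 0.205 ] [246.9 191.3]
0.21 [0.6191 0.1233 0.21  ] [248.9 189.3]
0.215 [0.623 0.118 0.215] [251.  187.4]
```

```bash
python3 -m inch '{"xyz":[[0,0,0],[0,0,0]],"spin":[0,0],"fingers":[-1,-1]}'; python3 - <<'E'
from h import *
s=manip.get_state();print(s['position'],s['orientation'],s['wrist_force'],s['dq'].round(3))
grab('scene','s3'); im=load('s3')[2]
g=lambda x:' '.join('%3d'%v for v in x)
print('cols 368..388')
for r in range(208,246,2): print(r,g(im[r,366:388].mean(1).astype(int)))
m=(im.max(2)<48).astype(np.uint8); n,l,st,ce=cv2.connectedComponentsWithStats(m)
print([(st[i].tolist(),ce[i].round(1).tolist()) for i in range(1,n) if 30<st[i,4]<400])
E
```

```text
time_s: 5.4
position: [0.4196, 0.1334, 0.3199]
orientation: [-0.008, -0.014, 1.0, 0.004]
wrist_force: [-0.1, 0.1, -2.7]
opening: 0.262
[0.41963467 0.13342064 0.31991762] [-0.00824334 -0.01385399  0.99986207  0.00399477] [-0.09494403  0.13572352 -2.71741792] [-0.024 -0.002  0.007 -0.003 -0.002  0.005]
cols 368..388
208 145 144 144 144 145 145 142 144 142 145 144 145 145 146 145 144 143 146 144 144 144 145
210 145 145 144 142 145 143 144 143 145 147 145 145 145 144 145 144 145 144 144 143 143 144
212 145 144 143 144 143 146 146 146 145 144 145 145 146 144 145 145 145 146 145 144 143 144
214 145 144 144 146 146 145 147 141 129 113 117 134 150 149 144 146 145 144 143 142 143 142
216 146 145 145 146 145 147 143 118  93 105 119 113 116 133 142 143 143 142 143 144 144 142
218 147 146 146 147 147 148 137 104  98 133 147 135 107 112 135 144 145 146 143 143 142 142
220 146 146 146 145 145 147 136  97  89 121 142 136 106  97 125 143 144 144 143 145 145 144
222 144 147 145 144 146 142 121  88  86  93  91  89  84  99 136 145 146 145 146 143 145 144
224 145 145 147 147 147 142 117  96 118 141 140 
[... 722 characters left out ...]
3 138 112 129 143 145 137 113 127 137 123 103  87  94 112
242 115 122 125 136 106  99 129 143 132 112 137 146 145 134 114 137 145 144 135 109 114 106
244 120 111 107 109  92 100 133 132 130 126 140 147 141 121 113 135 144 141 127 113 138 145
[([251, 7, 22, 52, 264], [260.5, 34.2]), ([300, 29, 18, 16, 130], [309.1, 35.6]), ([253, 54, 14, 25, 83], [261.3, 66.5]), ([257, 79, 7, 22, 43], [260.5, 89.8]), ([328, 143, 13, 11, 73], [335.1, 148.4]), ([366, 145, 47, 27, 245], [389.2, 159.0]), ([334, 212, 13, 16, 49], [340.3, 217.7]), ([173, 251, 12, 16, 118], [178.3, 258.3]), ([396, 253, 12, 14, 89], [401.2, 260.0]), ([209, 290, 12, 17, 126], [214.5, 297.9]), ([115, 385, 16, 18, 111], [122.8, 395.2])]
```

```bash
python3 - <<'E'
from h import *
for dx in(-.003,0,.003):
  x=.5196+dx
  for n,u,v in(('gate',376.3,222),('top',375.8,214.8)):
    o,d=ray('s3',u,v); print(dx,n,(o+d*(x-o[0])/d[0]).round(4))
q=onz('s3',401.2,260,.066+.0936);print('fargrip if u=.0936',q)
q=onz('s3',401.2,260,.066+.090);print(q)
E
```

```text
-0.003 gate [0.5166 0.136  0.2175]
-0.003 top [0.5166 0.131  0.2426]
0 gate [0.5196 0.1325 0.2208]
0 top [0.5196 0.1275 0.2458]
0.003 gate [0.5226 0.1289 0.2241]
0.003 top [0.5226 0.124  0.2489]
fargrip if u=.0936 [0.62046407 0.12678701 0.1596    ]
[0.61783915 0.13035586 0.156     ]
```

```bash
python3 -m inch '{"xyz":[[-0.01,0,0],[-0.015,0,0],[-0.015,0,0],[-0.015,0,0],[-0.015,0,0],[-0.012,0,0],[-0.007,0,0],[0,0,0],[0,0,0]],"spin":[-0.03,0,0,0,0,0,0,0,0],"fingers":[-1,-1,-1,-1,-1,-1,-1,-1,-1]}'; python3 - <<'E'
from h import *
grab('scene','s4');grab('top','t4');s=load('s4')[2][180:280,350:450];t=load('t4')[2][165:225,215:275]
cv2.imwrite('pics/c4.png',np.hstack([cv2.resize(s,(400,400),interpolation=cv2.INTER_CUBIC),cv2.resize(t,(400,400),interpolation=cv2.INTER_CUBIC)])[:,:,::-1])
s=manip.get_state();print(s['position'],s['orientation'],s['wrist_force'])
E
```

```text
time_s: 6.2
position: [0.5171, 0.1312, 0.3179]
orientation: [-0.007, -0.02, 1.0, 0.004]
wrist_force: [-0.4, 0.0, -1.4]
opening: 0.266
[0.51638921 0.13140147 0.31793951] [-0.00755457 -0.02037047  0.999757    0.00372944] [ 0.12180626  0.0389249  -2.45626768]
```

View pics/c4.png

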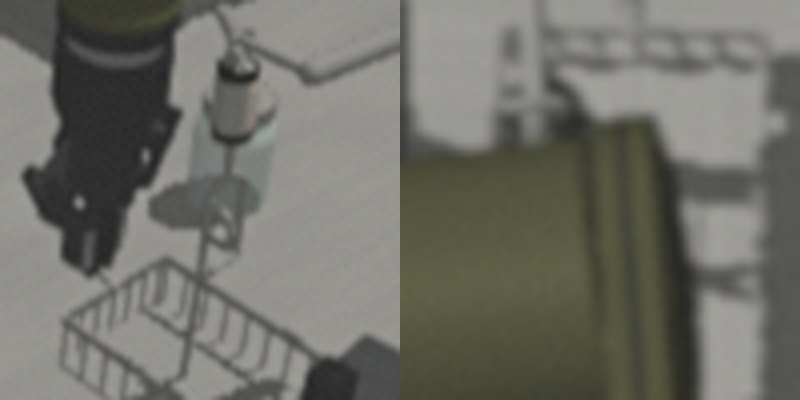

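The left crop shows the hook inside the loop at about (220,225), with the loop pushed about 3 px to the right. The stem is touching the bar, so I need to back off about 8 mm and go a little to +y.

```bash
python3 -m inch '{"xyz":[[0.004,0.003,0],[0.004,0.003,0],[0,0,0],[0,0,0],[0,0,0],[0,0,0]],"spin":[0,0,0,0,0,0],"fingers":[-1,-1,-1,-1,-1,-1]}'; python3 - <<'E'
from h import *
s=manip.get_state();print(s['position'],s['orientation'],s['wrist_force'])
grab('scene','s5');im=load('s5')[2];s=im[205:255,370:437]
cv2.imwrite('pics/c5.png',cv2.resize(s,(800,600),interpolation=cv2.INTER_CUBIC)[:,:,::-1])
E
```

```text
time_s: 6.8
position: [0.5033, 0.1379, 0.3183]
orientation: [-0.009, -0.021, 1.0, 0.004]
wrist_force: [-0.0, -0.0, -1.9]
opening: 0.265
[0.50332991 0.13787113 0.31828775] [-0.00921527 -0.02083092  0.99973391  0.00364186] [-0.01981259 -0.02833305 -1.9482255 ]
```

View pics/c5.png

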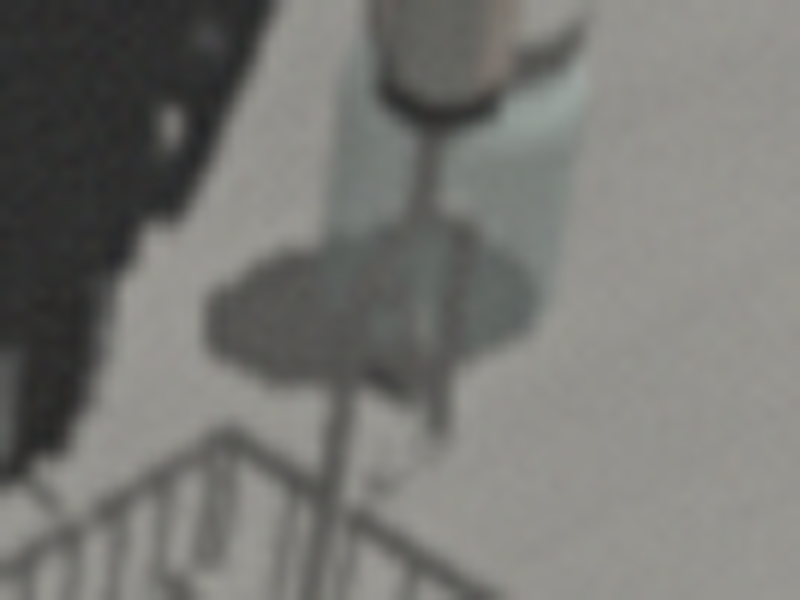

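The crop shows the tube above, the stem at (345,385), the gate/free end at (370–415,390) and the right loop leg's lower end at (440,435). The free end is still above the bar.

```bash
python3 - <<'E'
from h import *
for y in(.136,.139,.142):
  for n,u,v in(('stem',398.8,237),('free',404.0,237.5)):
    o,d=ray('s5',u,v); print(y,n,(o+d*(y-o[1])/d[1]).round(4))
im=load('s5')[2].mean(2).astype(int)
print('col    ',' '.join('%3d'%v for v in range(392,412)))
for r in range(222,250): print(r,'.',' '.join('%3d'%v for v in im[r,392:412]))
print(proj('s5',[.607,.158,.195]),proj('s5',[.607,.12,.195]))
E
```

```text
0.136 stem [0.5956 0.136  0.2145]
0.136 free [0.6118 0.136  0.2224]
0.139 stem [0.5934 0.139  0.2117]
0.139 free [0.6096 0.139  0.2196]
0.142 stem [0.5911 0.142  0.2089]
0.142 free [0.6074 0.142  0.2168]
col     392 393 394 395 396 397 398 399 400 401 402 403 404 405 406 407 408 409 410 411
222 . 145 145 148 147 143 124 117 120 121 118 120 112  94  89  99 118 123 123 123 124
223 . 145 149 150 149 138 120 115 117 118 111 106 100  90  90  91  96  99 107 120 128
224 . 151 148 145 143 132 110 103 108 106  96  89  89  92  93  94  91  83  91 111 123
225 . 142 128 124 124 115  97  93  95  95  92  89  90  94  98  98  93  83  88 102 112
226 . 115 100  91  91  91  90  90  93  91  90  91  95  97 100  99  91  88  89  97  98
227 .  90  84  81  83  85  90  92  91  89  91  92  94  95  99  99  91  85  90  98  97
228 .  82  82  85  87  88  90  92  90  89  90  94  91  95 102  98  91  88  94  98  99
229 .  84  84  86  82  87  89  92  88  89  86  90  90  96 102  97  88  86  95  98 101
230 .  85  87  85  85  86  89  90  88  84  90  89  91  99 106  99  84  89  99 100  98
231 .  87  86  85  85  86  87  85 
[... 955 characters left out ...]
44 141 145 138 133 128 133 145 148 144 146
243 .  93  99 115 131 127  94  98 134 146 139 139 145 140 134 134 143 147 145 144 144
244 . 109  93  89 102 106  89 102 137 135 127 133 134 137 144 143 146 144 144 146 147
245 . 136 117  88  85  86  83 106 141 130 115 121 133 145 146 146 145 146 146 146 145
246 . 146 133 104 100  86  86 111 136 129 126 131 141 145 145 146 147 146 147 148 145
247 . 145 133 112 122  95  89 104 111 109 126 140 145 148 147 146 147 146 148 146 146
248 . 142 126 118 130 101  92 108  93  88 105 127 138 146 150 148 148 147 146 145 146
249 . 142 122 118 125  97 100 118 100 100  93  99 113 132 146 148 148 147 147 144 146
[407.02666873 241.76220656] [397.03273607 247.72390134]
```

```bash
python3 -m inch '{"xyz":[[-0.004,0,0],[0,0,0],[0,0,0],[0,0,0]],"spin":[0,0,0,0],"fingers":[-1,-1,-1,-1]}'
```

```text
time_s: 7.18
position: [0.5083, 0.1381, 0.3184]
orientation: [-0.009, -0.021, 1.0, 0.004]
wrist_force: [-0.0, -1.2, -3.0]
opening: 0.263
```

```bash
python3 -m inch '{"xyz":[[0,0,0.004],[0,0,0.004],[0,0,0.002],[0,0,0],[0,0,0]],"spin":[0,0,0,0,0],"fingers":[-1,-1,-1,-1,-1]}'; python3 - <<'E'
from h import *
s=manip.get_state();print(s['position'],s['wrist_force'],s['ft_torque'])
E
```

```text
time_s: 7.6
position: [0.5082, 0.1379, 0.3069]
orientation: [-0.009, -0.021, 1.0, 0.004]
wrist_force: [-0.2, -0.1, -1.9]
opening: 0.265
[0.50818531 0.13794406 0.30689665] [-0.22465214 -0.10780824 -1.90061199] [ 0.00564172  0.17128568 -0.00608545]
```

```bash
python3 -m inch '{"xyz":[[0,0,0.002],[0,0,0],[0,0,0]],"spin":[0,0,0],"fingers":[-1,-1,-1]}'; python3 -m inch '{"xyz":[[0,0,0.002],[0,0,0],[0,0,0]],"spin":[0,0,0],"fingers":[-1,-1,-1]}';python3 -m inch '{"xyz":[[0,0,0.002],[0,0,0],[0,0,0]],"spin":[0,0,0],"fingers":[-1,-1,-1]}'
```

```text
time_s: 7.85
position: [0.5081, 0.1379, 0.3045]
orientation: [-0.009, -0.021, 1.0, 0.004]
wrist_force: [0.1, -0.6, -2.4]
opening: 0.264
time_s: 8.1
position: [0.5084, 0.1381, 0.3028]
orientation: [-0.009, -0.021, 1.0, 0.004]
wrist_force: [0.4, 0.6, -1.6]
opening: 0.266
time_s: 8.35
position: [0.5093, 0.1382, 0.3018]
orientation: [-0.007, -0.021, 1.0, 0.004]
wrist_force: [0.5, 0.0, -0.0]
opening: 0.261
```

```bash
python3 -m inch '{"xyz":[[0,0,0.001],[0,0,0],[0,0,0]],"spin":[0,0,0],"fingers":[-1,-1,-1]}'; python3 -m inch '{"xyz":[[0,0,0.001],[0,0,0],[0,0,0]],"spin":[0,0,0],"fingers":[-1,-1,-1]}'; python3 - <<'E'
from h import *
s=manip.get_state();print(s['position'],s['wrist_force'],s['ft_torque'],s['orientation'])
grab('scene','s6');im=load('s6')[2].mean(2).astype(int)
print('col    ',' '.join('%3d'%v for v in range(392,412)))
for r in range(232,256): print(r,'.',' '.join('%3d'%v for v in im[r,392:412]))
E
```

```text
time_s: 8.6
position: [0.5099, 0.1383, 0.3015]
orientation: [-0.005, -0.021, 1.0, 0.004]
wrist_force: [0.4, -0.1, 0.2]
opening: 0.267
time_s: 8.85
position: [0.5101, 0.1383, 0.3007]
orientation: [-0.005, -0.021, 1.0, 0.004]
wrist_force: [0.1, 0.7, 0.3]
opening: 0.266
[0.51008069 0.1383162  0.30068962] [0.13635246 0.65937296 0.32992982] [ 0.03147915 -0.10423703 -0.01181914] [-0.00496234 -0.02066797  0.99976555  0.00413056]
col     392 393 394 395 396 397 398 399 400 401 402 403 404 405 406 407 408 409 410 411
232 .  83  85  86  84  85  88  84  81  87  91  96  98  99  98  97  90  85  90  98  96
233 .  84  84  85  84  88  86  84  83  87  90  93  93  95  98  95  89  86  92 100 105
234 .  84  85  85  83  84  87  84  83  88  88  86  91 105 101  90  82  86 103 121 126
235 .  82  83  82  82  82  83  84  81  87  84  82  89 110 118 102  85  94 121 143 147
236 .  96  88  89  92  90  89  84  84  90  85  87  92 113 125 122  97  99 133 150 150
237 . 127 119 121 122 122 120 105  92  88  90 109 120 126 118 117  99 105 139 149 148
238 . 145 145 144 147 148 143 122  91  86  95 128 144 140 112 101  99 
[... 777 characters left out ...]
 148 146 147
248 .  90 106 121 138 139 117  96 103 119 136 145 146 147 148 150 148 147 148 144 145
249 . 102  98  97 112 125 119  96  94 117 142 149 147 148 148 147 146 147 147 146 146
250 . 128 122 102  89  98 109  93  95 123 147 150 147 148 147 149 146 146 145 146 146
251 . 142 142 129 105  87  89  81  95 126 145 149 148 149 146 146 145 147 146 147 145
252 . 145 149 141 125  98  97  84  89 108 132 145 148 148 147 147 149 143 146 145 142
253 . 144 149 145 126 113 115  94  84  90 108 127 138 146 148 147 146 146 144 142 145
254 . 147 149 144 123 117 122  98  94  98  90  96 113 133 143 148 146 143 143 145 146
255 . 149 148 143 117 123 120  97 105 116  97  92  92 106 125 136 141 147 146 145 147
```

```bash
python3 -m inch '{"xyz":[[0.0025,0,0],[0,0,0],[0,0,0]],"spin":[0,0,0],"fingers":[-1,-1,-1]}'; python3 -m inch '{"xyz":[[0,0,0.001],[0,0,0],[0,0,0]],"spin":[0,0,0],"fingers":[-1,-1,-1]}'; python3 -m inch '{"xyz":[[0,0,0.001],[0,0,0],[0,0,0]],"spin":[0,0,0],"fingers":[-1,-1,-1]}'
```

```text
time_s: 9.15
position: [0.5073, 0.1382, 0.3007]
orientation: [-0.005, -0.021, 1.0, 0.004]
wrist_force: [0.2, 0.4, 0.5]
opening: 0.261
time_s: 9.4
position: [0.5073, 0.1382, 0.2997]
orientation: [-0.005, -0.021, 1.0, 0.004]
wrist_force: [0.3, -0.0, 1.2]
opening: 0.263
time_s: 9.65
position: [0.5074, 0.1382, 0.2987]
orientation: [-0.005, -0.021, 1.0, 0.004]
wrist_force: [-0.0, 0.9, 0.7]
opening: 0.268
```

```bash
Z='{"xyz":[[0,0,0.002],[0,0,0],[0,0,0]],"spin":[0,0,0],"fingers":[-1,-1,-1]}' ; : ; python3 -m inch '{"xyz":[[0,0,0.0015],[0,0,0],[0,0,0]],"spin":[0,0,0],"fingers":[-1,-1,-1]}' | egrep 'pos|force'; python3 -m inch '{"xyz":[[0,0,0.0015],[0,0,0],[0,0,0]],"spin":[0,0,0],"fingers":[-1,-1,-1]}'| egrep 'pos|force'; python3 -m inch '{"xyz":[[0,0,0.0015],[0,0,0],[0,0,0]],"spin":[0,0,0],"fingers":[-1,-1,-1]}'
```

```text
position: [0.5076, 0.1383, 0.2972]
wrist_force: [-0.7, 0.5, 2.2]
position: [0.5078, 0.1383, 0.2957]
wrist_force: [0.1, -0.0, 1.3]
time_s: 10.4
position: [0.5079, 0.1384, 0.2942]
orientation: [-0.004, -0.021, 1.0, 0.004]
wrist_force: [-0.4, -0.2, 1.1]
opening: 0.266
```

```bash
python3 -m inch '{"xyz":[[0,0,0.002],[0,0,0],[0,0,0]],"spin":[0,0,0],"fingers":[-1,-1,-1]}' | egrep 'pos|force'; python3 -m inch '{"xyz":[[0,0,0.002],[0,0,0],[0,0,0]],"spin":[0,0,0],"fingers":[-1,-1,-1]}'| egrep 'pos|force'; python3 -m inch '{"xyz":[[0,0,0.002],[0,0,0],[0,0,0]],"spin":[0,0,0],"fingers":[-1,-1,-1]}'
```

```text
position: [0.5075, 0.1383, 0.2916]
wrist_force: [0.1, -0.4, 0.8]
position: [0.5072, 0.1383, 0.289]
wrist_force: [-0.6, -0.0, 0.2]
time_s: 11.15
position: [0.5069, 0.1383, 0.2864]
orientation: [-0.006, -0.021, 1.0, 0.004]
wrist_force: [-0.1, -0.4, 0.1]
opening: 0.263
```

```bash
python3 -m inch '{"xyz":[[0,0,0.0015],[0,0,0],[0,0,0]],"spin":[0,0,0],"fingers":[-1,-1,-1]}' | egrep 'pos|force'; python3 -m inch '{"xyz":[[0,0,0.001],[0,0,0],[0,0,0]],"spin":[0,0,0],"fingers":[-1,-1,-1]}'
```

```text
position: [0.5067, 0.1383, 0.2845]
wrist_force: [0.5, -0.9, -0.1]
time_s: 11.65
position: [0.5071, 0.1383, 0.2838]
orientation: [-0.005, -0.021, 1.0, 0.004]
wrist_force: [0.3, 0.3, 0.3]
opening: 0.262
```

```bash
python3 -m inch '{"xyz":[[0,0,0.0007],[0,0,0],[0,0,0]],"spin":[0,0,0],"fingers":[-1,-1,-1]}' | egrep 'pos|force'; python3 -m inch '{"xyz":[[0,0,0.0007],[0,0,0],[0,0,0]],"spin":[0,0,0],"fingers":[-1,-1,-1]}'
```

```text
position: [0.5074, 0.1384, 0.2835]
wrist_force: [-0.4, -1.4, 0.5]
time_s: 12.15
position: [0.5076, 0.1384, 0.283]
orientation: [-0.004, -0.021, 1.0, 0.004]
wrist_force: [-0.8, -1.2, 1.2]
opening: 0.261
```

```bash
python3 -m inch '{"xyz":[[0,0,0.0007],[0,0,0],[0,0,0]],"spin":[0,0,0],"fingers":[-1,-1,-1]}' | egrep 'pos|force'; python3 -m inch '{"xyz":[[0,0,0.0007],[0,0,0],[0,0,0]],"spin":[0,0,0],"fingers":[-1,-1,-1]}'
```

```text
position: [0.5077, 0.1385, 0.2823]
wrist_force: [1.3, 0.2, 1.6]
time_s: 12.65
position: [0.5071, 0.1384, 0.281]
orientation: [-0.005, -0.021, 1.0, 0.004]
wrist_force: [0.1, -0.4, -2.0]
opening: 0.26
```

```bash
python3 - <<'E'
from h import *
grab('scene','s7');im=load('s7')[2];s=im[220:262,375:431]
cv2.imwrite('pics/c7.png',cv2.resize(s,(800,600),interpolation=cv2.INTER_CUBIC)[:,:,::-1])
print(manip.get_state()['wrist_force'])
E
```

```text
[ 0.10215514  0.38144324 -2.38043628]
```

View pics/c7.png

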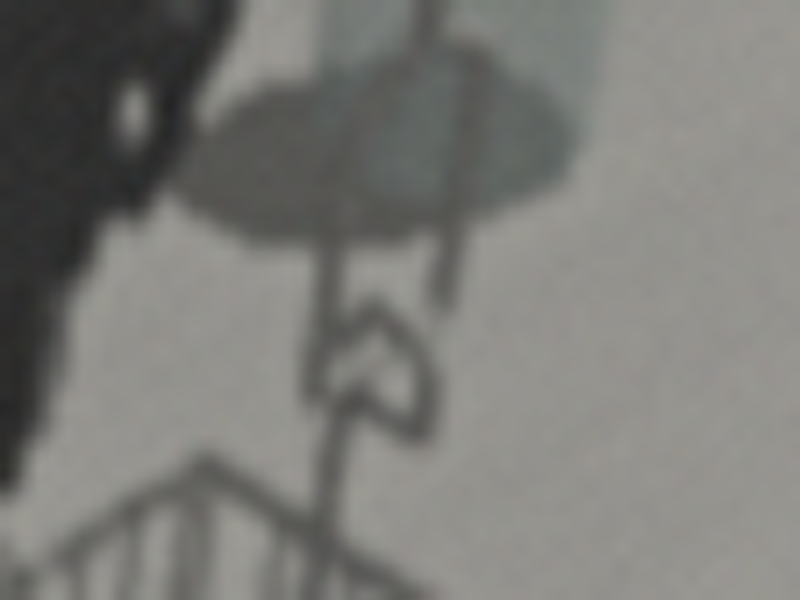

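The crop shows the gate shut from (345,385) to (425,435). The bar's line runs between the leg ends (312,400) and (445,305), through the hook above the gate. Next I lower slightly until the scale carries the basket.

```bash
python3 -m inch '{"xyz":[[0,0,0.001],[0,0,0],[0,0,0]],"spin":[0,0,0],"fingers":[-1,-1,-1]}' | egrep 'pos|force'; python3 -m inch '{"xyz":[[0,0,0.0006],[0,0,0],[0,0,0]],"spin":[0,0,0],"fingers":[-1,-1,-1]}'
```

```text
position: [0.5063, 0.1383, 0.2788]
wrist_force: [0.0, 0.1, 0.6]
time_s: 13.2
position: [0.507, 0.1384, 0.2787]
orientation: [-0.005, -0.021, 1.0, 0.004]
wrist_force: [0.2, 1.0, -1.7]
opening: 0.266
```

```bash
python3 -m inch '{"xyz":[[0,0,0],[0,0,0],[0,0,0],[0,0,0],[0,0,0],[0,0,0],[0,0,0]],"spin":[0,0,0,0,0,0,0],"fingers":[0,0.5,1,1,1,1,1]}'; python3 -m inch '{"xyz":[[0.005,0,0],[0.012,0,0],[0.015,0,0],[0.015,0,0],[0.015,0,0],[0.015,0,0],[0.01,0,0],[0,0,0],[0,0,0],[0,0,0],[0,0,0],[0,0,0],[0,0,0],[0,0,0],[0,0,0],[0,0,0],[0,0,0],[0,0,0]],"spin":[0,0,0,0,0,0,0,0,0,0,0,0,0,0,0,0,0,0],"fingers":[1,1,1,1,1,1,1,1,1,1,1,1,1,1,1,1,1,1]}'; python3 - <<'E'
from h import *
def g(f):
    grab('scene',f);return load(f)[2].astype(int)
a=g('s8')
for i in range(5): manip.grab_frame('top')
b=g('s9');d=np.abs(a-b)[180:300,340:450].max(2);print('motion px>25:',(d>25).sum())
def c(im,x,y,w,h): return cv2.resize(im[y:y+h,x:x+w].astype(np.uint8),(400,400),interpolation=cv2.INTER_CUBIC)
cv2.imwrite('pics/c9.png',np.hstack([c(b,330,180,120,120),c(b,375,215,50,50)])[:,:,::-1])
print(manip.get_state()['time_s'])
E
```

```text
time_s: 13.78
position: [0.5071, 0.1384, 0.279]
orientation: [-0.005, -0.021, 1.0, 0.004]
wrist_force: [0.7, -0.6, -0.1]
opening: 0.995
time_s: 15.28
position: [0.4139, 0.1343, 0.2796]
orientation: [-0.005, -0.02, 1.0, 0.004]
wrist_force: [0.5, -0.4, 0.2]
opening: 1.0
motion px>25: 229
15.6333
```

View pics/c9.png

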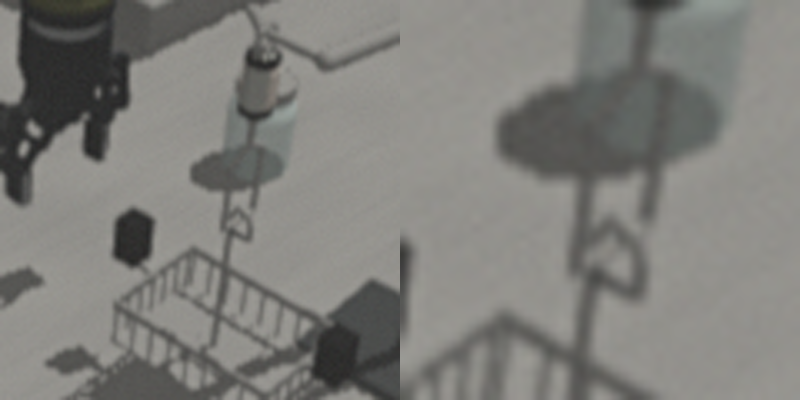

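The basket hangs on the scale with the gate shut and the gripper clear, but it still rocks slightly. I'll wait for it to settle.

```bash
for i in 1 2 3 4 5 6; do python3 -m inch '{"xyz":[[0,0,0],[0,0,0],[0,0,0],[0,0,0],[0,0,0],[0,0,0],[0,0,0],[0,0,0],[0,0,0],[0,0,0],[0,0,0],[0,0,0],[0,0,0],[0,0,0],[0,0,0],[0,0,0],[0,0,0],[0,0,0],[0,0,0],[0,0,0]],"spin":[0,0,0,0,0,0,0,0,0,0,0,0,0,0,0,0,0,0,0,0],"fingers":[1,1,1,1,1,1,1,1,1,1,1,1,1,1,1,1,1,1,1,1]}' >/dev/null; done; python3 - <<'E'
from h import *
fs=[]
for i in range(16):
    im=manip.grab_frame('scene')['frame']; m=(im[:,:,:].max(2)<48).astype(np.uint8)[228:300,360:450]
    n,l,st,ce=cv2.connectedComponentsWithStats(m); k=[(ce[j]+[360,228]).round(2).tolist() for j in range(1,n) if st[j,4]>30]
    if i%2==0: print(round(manip.get_state()['time_s'],2),k)
    fs.append(im.astype(int))
print([int((np.abs(f-fs[0])[180:300,370:450].max(2)>25).sum()) for f in fs])
E
```

```text
25.68 [[369.58, 251.96], [428.85, 288.43]]
25.78 [[369.67, 251.4], [428.81, 288.88]]
25.88 [[369.59, 251.89], [428.62, 288.66]]
25.98 [[369.65, 251.62], [428.98, 288.57]]
26.08 [[369.62, 251.51], [428.78, 288.45]]
26.18 [[369.84, 251.42], [428.92, 288.35]]
26.28 [[369.62, 251.28], [429.1, 288.37]]
26.38 [[369.74, 251.38], [428.6, 288.56]]
[0, 0, 0, 0, 0, 0, 0, 0, 0, 0, 0, 0, 0, 0, 0, 0]
```

```bash
python3 - <<'E'
from h import *
for x,u,v in((.507,369.65,251.5),(.707,428.8,288.5)):
    o,d=ray('s9',u,v);print((o+d*(x-o[0])/d[0]).round(4))
print(manip.get_state()['wrist_force'], manip.sign_off())
E
```

```text
[0.507  0.1325 0.1145]
[0.707  0.1428 0.112 ]
the job is handed in; nothing more can be done
[ 0.13877488 -0.30050748  0.24477911] None
```

The bare wire basket now hangs on the large scale with its gate shut under the loop's bar. I handed the job in at about 26 s of the 48 s allowed.

**What I did:**
- I gripped the basket by its near (-x) block, carried it to the stand and passed the hook through the loop.
- On the way through I went about 8 mm too far and pushed the loop slightly with the stem. I backed off before pressing down.
- I pressed down in 0.7 to 2 mm steps, with 2 to 4 N on the bar by the wrist reading. That reading fell back to about the basket's own weight when the gate clicked shut.
- I lowered the basket until the scale carried it, opened the fingers and withdrew.

**Last checks:**
- **Gate:** the close crops show it shut, with the bar inside the hook.
- **Motion:** the basket rocked slightly just after release. After 10 s, 16 frames over about 0.8 s showed none.
- **Level and height:** both grip blocks are at nearly the same height (0.1145 and 0.112 m), about 0.01 rad of tilt. That puts the underside about 47 mm above the bench.
- **Robot:** it stands clear, with no force on the wrist.

**Unsure:** the last wrist readings before release were noisy (+0.6 and -1.7 N), so I confirmed the seating by camera only. I didn't measure the bowl, jug and jar again at the end, but nothing came near them.

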